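# Feed one thrust washer from the dispenser and seat it in the V-locator

### The arm

A 7-joint arm with a two-finger parallel gripper is mounted at the origin on the work surface. World frame = base frame: x ahead of the robot, y to its left, z up, the work surface at z = 0. Lengths are in m, angles in rad, forces in N, time in s.
With the tool pointing down it reaches from about 0.4 to 0.85 m from the base axis. Payload 10.4 kg.
Tool frame: the origin (TCP) lies on the mounting face of the last link; the fingertips stand r.tips_ahead ahead of it and the grasp point (between the pads) lies 164 mm ahead of it (r.tips_ahead is the distance from the TCP to the fingertips, in m); z points along the fingers, y is the line along which they close (so a half turn about z gives the same grasp; the last joint's range is limited). The gripper opens to 87 mm and grips with 3 to 60 N. Pads are 19 mm wide; open, the fingers measure 117 mm over their backs; the gripper's body (75 mm by 190 mm) begins 51 mm behind the grasp point.
Start: joints at [-1.357, 0.332, -0.065, 1.46, 0.022, 1.35, -0.088], TCP at [0.147, 0.608, 0.405] pointing down, gripper open.
Joint ranges: [-2.6, 2.6], [-0.5, 2.12], [-1.47, 1.34], [0.16, 2.42], [-1.27, 4.41], [0.06, 2.06], [-2.6, 2.6]. Speed limits (rad/s): [2.22, 2.22, 2.79, 2.79, 3.14, 3.14, 3.14].

### API

Orientations are given as a unit quaternion [x, y, z, w].
In Python, from bench import telemetry, imaging, job, r gives the robot as it stands.
- The arm moves only by the tool move_arm, never from a script. Its argument "steps" is a list of rows, each an object of numbers: "dx", "dy", "dz": the shift along the tool's x, y, z in cm; "spin": the turn about the tool's z in rad. In form: [{"dx": .., "dy": .., "dz": .., "spin": ..}, ...]. A call has 1 to 12 rows; each row shifts and turns the commanded pose from where the row before left it, along the tool's axes as they then stand; what a row does not reach is not made up. A row lasts 1/10 s, in which the tool goes at most 50 mm and 8.59 degrees, less where a joint would pass 70% of its speed; a pose out of reach is approached as far as the arm can. A call with a gripper value outside its range is refused whole. "claw" is the finger opening in cm, from 0 to 8.7, set as the call begins (left out, the last holds). The fingers move at their own pace and stop on an object; "squeeze" is the grip in N (left out, the last holds). Time passes only in rows, so rows that do not move let the fingers close. It gives the time, the measured TCP pose, the force, the opening and the grip force at its end, in the units of the state.
- telemetry.read_state(): the state, without advancing time (a new reading comes with each control period).
- imaging.camera(name): name is "side" or "top"; returns a dict with "img" (400x640x3 uint8, red, green, blue), "camera_matrix" (3x3 intrinsics, pixels), "R" (3x3) and "t" (3): a world point X has camera coordinates R X + t. Camera axes: x right, y down, z forward; pixel columns grow to the right and rows downward; lengths in m; the calibration is good to about 2 mm. A picture is of the moment at which its call begins. There is no depth.
- job.close_job(): hands the job in; it is judged then, once.
The state is a dict: "time": time; "joint_positions": joint angles; "joint_vel": joint speeds; "joint_torque": joint torques, N m; "ee_pos": TCP position; "eef_rot": TCP orientation; "ft_force": force on the tool from outside, world axes, zero at the start; "torque": the same for the moment, N m; "width": finger opening in m; "grip_force": force on a finger pad.
Only numpy, scipy, OpenCV 4.12 (cv2) and the standard library are available. Lean on these libraries where they do the work, as an engineer would, in place of code of your own. Each camera call takes 0.05 s, during which the arm holds its last target. There are 200 camera calls.

### The job

Feed one thrust washer out for measuring: press the dispenser's black plunger all the way down once and let it come back up, then push the washer that came out sideways across the plate into a V of the V-locator until it rests against both flanks. Only press and push: the washer slides flat on the plate and is never picked up. The other washers stay in the magazine; leave the reference sphere, ring gauge and magnetic V-block alone.

Things in the scene. Friction and masses are not known exactly. Their poses are not given: they have to be found in the camera images.
- dispenser: Fixed aluminium plate, 16 mm thick, x -105..150, y -145..145 mm, flat on top. Origin on the table below the magazine axis; washers feed out along +x, z up. On it the steel magazine (x, y within 32 mm; bridge 16 mm and four guide rods 36 mm over the plate) and behind it the grey drive housing (x -93..-31, y within 40 mm, 56 mm over the plate) with the black plunger on top.
- plunger (a joint): Plunger travel: 0 = up, 0.028 m = fully down; a spring returns it. Takes about 5 N at first, 8 to 14 N near the bottom. Geared inside to a flat blade that moves forward 5 mm per 2 mm of travel and pushes the lowest washer out. Once it is back up, the next washer has dropped in place: a second full press would feed a second washer.
- plunger_top (a point): Centre of the flat top of the plunger's black head (round, 32 mm across, 10 mm thick); it goes straight down with the plunger. At rest 112 mm above the table, at x = -59 mm, y = 0 in the dispenser's frame.
- magazine (a point): Point on the plate's top surface (16 mm above the table) on the axis of the magazine. The stack of four washers stands here.
- outlet (a point): Point on the plate's top about where the washer's centre comes to lie after a full press: 67 mm from the magazine axis along the dispenser's +x. After a fast press it slides some mm farther, at most to the end stop: a low steel bar on the plate, its near face at x = 103 mm, 44 mm long (y), 8 mm high.
- washer1_c (a point): Centre (half-way up, 3 mm above its underside) of the lowest washer, the one that is fed out. Flat steel disc 40 mm in diameter, 6 mm thick, with an 8 mm bore, about 55 g; on the plate its centre is 19 mm above the table.
- washer2_c (a point): Centre of the second washer from below, same kind; it must stay in the magazine (it drops by 6 mm when the first one is out).
- washer3_c (a point): Centre of the third washer; must stay in the magazine.
- washer4_c (a point): Centre of the top washer; must stay in the magazine.
- v_locator: Fixed dark steel block on the plate beside the outlet, on either its +y or its -y side: 72 (x) by 48 (y) by 12 mm high, x axis within 6 degrees of the dispenser's. A 90-degree V, 52 mm wide at the mouth, 16 mm flat at the bottom, is cut in each long face (+y and -y); one V faces the outlet. Origin: centre of its underside, on the plate's top.
- nest_a (a point): Centre of a washer (seen from above, at the plate's top) when seated against both flanks of the V in the +y face: 26.3 mm from the block's centre. Either V is right; the near one faces the outlet.
- nest_b (a point): The same for the V in the -y face: 26.3 mm from the block's centre along its -y.
- flat_stop: Plain straight dark steel stop bar, fixed on the plate on the side opposite to the V-locator, 66 mm (x) by 24 mm (y), 18 mm high (screw heads to 22 mm). Origin: centre of its underside. Not used in this job.
- ref_sphere: Loose bystander: reference sphere, a white ball 25 mm across on a thin post on a dark round foot 40 mm across, 80 mm high. Origin: centre of its underside. Leave alone.
- ring_gauge: Loose bystander: steel setting ring, 54 mm outside, 32 mm bore, 18 mm high. Origin: centre of its underside. Leave alone.
- mag_vblock: Loose bystander beside the plate: magnetic V-block with yellow ends and steel sides, 50 x 64 x 64 mm high. Origin: centre of its underside. Leave alone.
- washer1: The same fed washer as washer1_c, with its origin at the centre of its underside (16 mm above the table on the plate).
Mind the look-alikes: they are no part of the job. Leave any green or red look-alike of the part that bears washer4_c alone.

How it is judged:
On the way, in this order (a step that is already met when the one before it is completed fails the run):
1. the plunger is pressed fully down (within 2 mm of its stop) (value of joint plunger above 0.026 m), for 0.05 s.
2. the plunger is back up and one washer lies out of the magazine on the plate (value of joint plunger below 0.003 m and x of washer1_c in the frame of dispenser above 0.055 m and horizontal distance between each of washer2_c, washer3_c, washer4_c and magazine below 0.006 m), for 0.2 s.
At the end, for the whole second after the job is handed in: The fed washer lies flat and at rest on the plate, its centre within 3 mm of the seated position in a V of the V-locator; the plunger is up (within 3 mm); the other three washers are in the magazine (within 6 mm of its axis) ((horizontal distance between washer1_c and nest_a below 0.003 m or horizontal distance between washer1_c and nest_b below 0.003 m) and height (world z) of washer1_c below 0.021 m and angle between washer1_c's own z axis and vertical below 0.1 rad and linear speed of washer1 below 0.02 m/s and value of joint plunger below 0.003 m and horizontal distance between each of washer2_c, washer3_c, washer4_c and magazine below 0.006 m); the robot touches nothing.
It fails at once if the fed washer is lifted more than 8 mm or tipped up (height (world z) of washer1_c above 0.027 m or angle between washer1_c's own z axis and vertical above 0.4 rad).
It fails at once if the fed washer leaves the plate (height (world z) of washer1_c below 0.012 m).
It fails at once if a second washer is fed out or taken from the magazine (distance of any of washer2_c, washer3_c, washer4_c from where it was at the start of the episode above 0.012 m).
It fails at once if a bystander is moved by more than 10 mm (distance of any of ref_sphere, ring_gauge, mag_vblock from where it was at the start of the episode above 0.01 m).
It also fails if it takes over 48 s, if anything falls off the work surface, if the arm or the gripper's body presses on something with over 40 N, if the wrist force passes 120 N, or if a joint passes its speed limit or range.

## Working session

There is one attempt and no reset: what is moved stays moved. The work goes in short steps, Python scripts to look and compute and a tool call to move; the robot and the scene stay as the last step left them, time stands still between calls to the robot, and variables do not carry over. Pictures are saved under pics/ and viewed, at most 10 in all, crops included, and the job is handed in when it is done.

Besides the shell and the picture viewer there is one more tool, called after "Request:" as a command line: name --argument value ..., lists and objects as JSON in quotes. move_arm: Moves the arm, as the interface text tells. Its arguments: {"type":"object","properties":{"steps":{"type":"array","items":{"type":"object","properties":{"dx":{"type":"number"},"dy":{"type":"number"},"dz":{"type":"number"},"spin":{"type":"number"}}}},"claw":{"type":"number"},"squeeze":{"type":"number"}},"required":["steps"]}

```bash
mkdir -p pics; ls
cat > h.py <<'E'
import numpy as np, cv2
from bench import telemetry, imaging, job, r
def shot(name, fn=None):
    c=imaging.camera(name)
    if fn: cv2.imwrite('pics/'+fn, c['img'][:,:,::-1])
    return c
def ray(c,uv,z):
    K,R,t=map(np.array,(c['camera_matrix'],c['R'],c['t']))
    o=-R.T@t; d=R.T@np.linalg.solve(K,[uv[0],uv[1],1.])
    return o+d*(z-o[2])/d[2]
def proj(c,X):
    K,R,t=map(np.array,(c['camera_matrix'],c['R'],c['t']))
    p=K@(R@np.array(X)+t); return p[:2]/p[2]
E
python3 - <<'E'
from h import *
for n in('top','side'):
    c=shot(n,n+'0.png'); R=np.array(c['R']);print(n,-R.T@np.array(c['t']),R[2])
print(r.tips_ahead, telemetry.read_state())
E
```

```text
pics
top [0.40188417 0.03997658 0.80337457] [ 9.92025308e-02 -5.49307964e-04 -9.95067111e-01]
side [0.4817527  0.66068442 0.8053633 ] [ 0.01255473 -0.67040413 -0.74188994]
0.1822 {'time': 0.1, 'joint_positions': array([-1.35660954,  0.33283941, -0.06471421,  1.46086661,  0.02161989,
        1.34990382, -0.0884943 ]), 'joint_vel': array([-0.00077104, -0.0003591 ,  0.00030148, -0.00331171, -0.00113053,
       -0.00133824,  0.00071978]), 'joint_torque': array([ 1.10929293e-03, -6.24551725e+01,  2.41267268e-02, -3.90715849e+01,
       -6.15170435e-02,  3.67102353e-02,  2.47931467e-05]), 'ee_pos': array([0.14657506, 0.60745256, 0.40400976]), 'eef_rot': array([ 1.18095667e-01,  9.93002003e-01, -6.59174393e-04, -4.09784893e-05]), 'ft_force': array([-0.0592246 ,  0.3206071 , -0.42510016]), 'torque': array([ 0.06898192, -0.02631329,  0.05394808]), 'grip_force': 0.0, 'width': 0.08723277917552791}
```

View pics/top0.png

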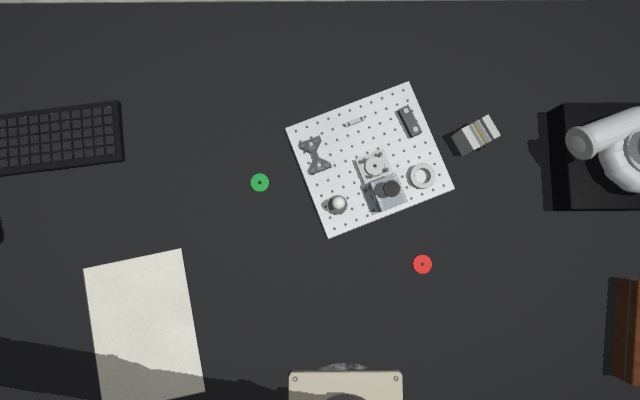

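View pics/side0.png

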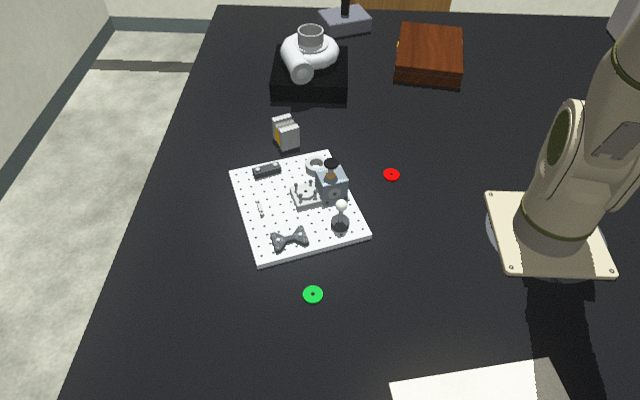

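The top view shows the plate with corners at about (286,128), (410,82), (454,188) and (328,238). The plunger is at (391,188), the magazine at (375,165) and the end stop at (354,121). The V-locator is at (316,155), the flat stop at (409,121), the sphere at (338,204) and the ring at (422,176). The side view shows the same layout.

```bash
cat >> h.py <<'E'
def frame(c):
    "dispenser origin, yaw from plate mask in a view"
    g=cv2.cvtColor(c['img'],cv2.COLOR_RGB2HSV)
    m=((g[...,2]>150)&(g[...,1]<40)).astype(np.uint8); m=cv2.morphologyEx(m,cv2.MORPH_CLOSE,np.ones((5,5)))
    cs=cv2.findContours(m,cv2.RETR_EXTERNAL,cv2.CHAIN_APPROX_NONE)[0]
    return cs
E
python3 - <<'E'
from h import *
for n,seed in(('top',(375,140)),('side',(270,200))):
    c=shot(n); 
    k=[q for q in frame(c) if cv2.pointPolygonTest(q,seed,False)>=0]
    q=max(k,key=cv2.contourArea).reshape(-1,2)
    h=cv2.convexHull(q).reshape(-1,2)
    P=np.array([ray(c,u,.016)[:2] for u in h])*1000
    rc=cv2.minAreaRect(P.astype(np.float32));print(n,rc,cv2.boxPoints(rc))
    if n=='top': print('plunger',ray(c,(391,188),.112),'mag',ray(c,(375,164.5),.046),'stop',ray(c,(354,121),.024),'sphere',ray(c,(339,203),.0675),'ring',ray(c,(422,176),.034))
    # dark V-locator mask
    g=cv2.cvtColor(c['img'],cv2.COLOR_RGB2GRAY)
    x0,x1,y0,y1=(297,335,132,178) if n=='top' else (268,312,224,254)
    im=c['img'][y0:y1,x0:x1]; s=12
    cv2.imwrite(f'pics/v_{n}.png',cv2.resize(im,None,fx=s,fy=s,interpolation=cv2.INTER_CUBIC)[:,:,::-1])
E
```

```text
top ((554.6486206054688, -56.24156188964844), (255.33306884765625, 289.2893981933594), 21.070283889770508) [[ 383.5162     32.834442]
 [ 487.5195   -237.1131  ]
 [ 725.781    -145.31757 ]
 [ 621.7777    124.629974]]
plunger [ 0.47906278 -0.08472996  0.112     ] mag [ 0.53523519 -0.06484611  0.046     ] stop [ 0.63367371 -0.02468743  0.024     ] sphere [0.45472507 0.01077907 0.0675    ] ring [ 0.51257627 -0.16394813  0.034     ]
side ((555.8804931640625, -54.32994079589844), (255.04556274414062, 291.6596984863281), 20.966249465942383) [[ 384.6203     36.21477 ]
 [ 488.98138  -236.13454 ]
 [ 727.1407   -144.87465 ]
 [ 622.7796    127.474655]]
```

View pics/v_top.png

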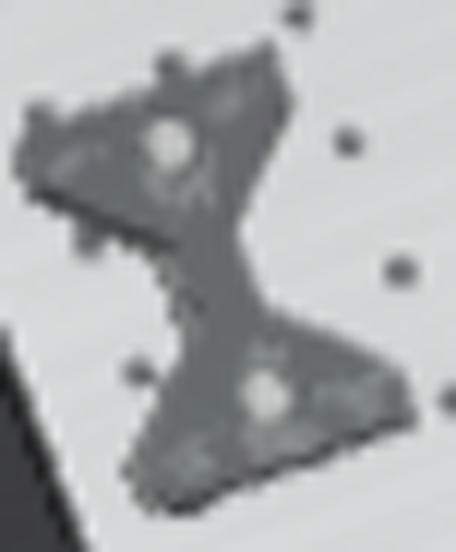

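View pics/v_side.png

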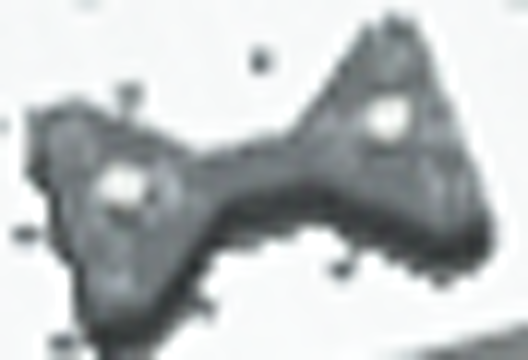

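The top crop shows the bow-tie block with screw heads at full-image (311.2,143.9) and (319.3,164.9). The side crop puts them at (300.1,233.8) and (278.4,239.5). The near V opens to the right, towards the outlet.

Run:
```python
from h import *
D=np.array([534.2,-63.4]);a=np.radians(21.0);Rm=np.array([[np.cos(a),-np.sin(a)],[np.sin(a),np.cos(a)]])
for n,s,box in(('top',[(311.2,143.9),(319.3,164.9)],(297,335,132,178)),('side',[(300.1,233.8),(278.4,239.5)],(268,312,224,254))):
    c=shot(n)
    for z in(.028,.031):
        A,B=[(ray(c,u,z)[:2]*1000-D)@Rm for u in s]; print(n,z,'screws local',A,B,'mid',(A+B)/2)
    x0,x1,y0,y1=box; m=(cv2.cvtColor(c['img'],cv2.COLOR_RGB2GRAY)[y0:y1,x0:x1]<150).astype(np.uint8)
    m=cv2.morphologyEx(m,cv2.MORPH_OPEN,np.ones((4,4)))
    k=max(cv2.findContours(m,0,cv2.CHAIN_APPROX_NONE)[0],key=cv2.contourArea).reshape(-1,2)+[x0,y0]
    P=np.array([(ray(c,u,.028)[:2]*1000-D)@Rm for u in k],np.float32); print(n,cv2.minAreaRect(P))
    for lo,hi,nm in (((60,130,400,450),0,'') ,) if 0 else (): pass
```

```text
top 0.028 screws local [ 92.52767061 104.07671183] [ 44.32963021 104.39748643] mid [ 68.42865041 104.23709913]
top 0.031 screws local [ 91.83507004 104.23090078] [ 43.82351257 104.55043428] mid [ 67.8292913  104.39066753]
top ((65.35726928710938, 105.66766357421875), (50.755470275878906, 74.54119110107422), 89.0645980834961)
side 0.028 screws local [ 45.02147137 105.14061352] [ 92.41339355 105.31673684] mid [ 68.71743246 105.22867518]
side 0.031 screws local [ 45.660182   107.41617449] [ 92.86920929 107.59161811] mid [ 69.26469565 107.5038963 ]
side ((70.33158874511719, 123.80010986328125), (36.34642791748047, 73.51256561279297), 87.61775970458984)
```

Request:
move_arm --steps '[{"spin":0.138},{"spin":0.138},{"spin":0.138},{"spin":0.138},{"spin":0.138},{"spin":0.138},{"spin":0.138},{"dy":3},{"dy":3},{"dy":3},{"dy":3},{}]' --claw 0

```text
$.steps[0]: bad value
```

Request:
move_arm --steps '[{"dx":-3},{"dx":-4},{"dx":-4},{"dx":-4},{"dx":-4},{"dx":-4},{"dx":-4},{"dx":-4},{"dx":-4},{"dx":-4},{"dx":-4},{"dx":-3}]'

```text
$.steps[0]: bad value
```

```bash
cat >> h.py <<'E'
D=np.array([534.2,-63.4]);a=np.radians(21.0);Rm=np.array([[np.cos(a),-np.sin(a)],[np.sin(a),np.cos(a)]])
def loc():
    s=telemetry.read_state(); p=s['ee_pos']*1000
    from scipy.spatial.transform import Rotation as Q
    M=Q.from_quat(s['eef_rot']).as_matrix()
    print('t',round(s['time'],2),'local mm',((p[:2]-D)@Rm).round(1),'tip z',round(p[2]-182.2,1),'tool y deg',np.degrees(np.arctan2(M[1,1],M[0,1])).round(2),'z',M[:,2].round(3),'F',np.array(s['ft_force']).round(1),'w',s['width'],'q',s['joint_positions'].round(2))
E
python3 -c "from h import *;loc()"
```

```text
t 0.3 local mm [-121.4  765.3] tip z 222.3 tool y deg 76.43 z [-0. -0. -1.] F [-0.1  0.6  0.5] w 0.08716830589045484 q [-1.36  0.33 -0.06  1.46  0.02  1.35 -0.09]
```

All four keys seem to be required in each row.

Request:
move_arm --steps '[{"dx":0,"dy":0,"dz":0,"spin":0.138},{"dx":0,"dy":0,"dz":0,"spin":0.138},{"dx":0,"dy":0,"dz":0,"spin":0.138},{"dx":0,"dy":0,"dz":0,"spin":0.138},{"dx":0,"dy":0,"dz":0,"spin":0.138},{"dx":0,"dy":0,"dz":0,"spin":0.138},{"dx":0,"dy":0,"dz":0,"spin":0.138},{"dx":0,"dy":3,"dz":0,"spin":0},{"dx":0,"dy":3,"dz":0,"spin":0},{"dx":0,"dy":3,"dz":0,"spin":0},{"dx":0,"dy":3,"dz":0,"spin":0},{"dx":0,"dy":0,"dz":0,"spin":0}]' --claw 0

```text
time: 1.5
ee_pos: [0.2631, 0.6504, 0.4037]
eef_rot: [0.568, 0.823, 0.0, 0.001]
ft_force: [0.1, -0.0, 0.3]
width: 0.003
grip_force: 0.0
```

```bash
python3 -c "from h import *;loc()"
```

```text
t 1.5 local mm [  2.7 763.6] tip z 221.5 tool y deg 20.8 z [ 0.002 -0.001 -1.   ] F [ 0.1 -0.   0.3] w 0.002998318624727989 q [-1.33  0.5   0.12  1.23 -0.05  1.41 -0.86]
```

Request:
move_arm --steps '[{"dx":-4,"dy":0,"dz":0,"spin":0},{"dx":-4,"dy":0,"dz":0,"spin":0},{"dx":-4,"dy":0,"dz":0,"spin":0},{"dx":-4,"dy":0,"dz":0,"spin":0},{"dx":-4,"dy":0,"dz":0,"spin":0},{"dx":-4,"dy":0,"dz":0,"spin":0},{"dx":-4,"dy":0,"dz":0,"spin":0},{"dx":-4,"dy":0,"dz":0,"spin":0},{"dx":-4,"dy":0,"dz":0,"spin":0},{"dx":-4,"dy":0,"dz":0,"spin":0},{"dx":-4,"dy":0,"dz":0,"spin":0},{"dx":-4,"dy":0,"dz":0,"spin":0}]'

```text
time: 2.7
ee_pos: [0.4312, 0.2015, 0.4049]
eef_rot: [0.566, 0.825, 0.0, -0.0]
ft_force: [0.9, 1.1, 1.2]
width: 0.0004
grip_force: 0.0
```

Request:
move_arm --steps '[{"dx":-4,"dy":-1,"dz":0,"spin":0},{"dx":-4,"dy":-1,"dz":0,"spin":0},{"dx":-4,"dy":-1,"dz":0,"spin":0},{"dx":-4,"dy":-1,"dz":0,"spin":0},{"dx":-4,"dy":-1,"dz":0,"spin":0},{"dx":-4,"dy":-1,"dz":0,"spin":0},{"dx":-2,"dy":0,"dz":0,"spin":0},{"dx":0,"dy":0,"dz":0,"spin":0},{"dx":0,"dy":0,"dz":0,"spin":0}]'

```text
time: 3.6
ee_pos: [0.4686, -0.0608, 0.4046]
eef_rot: [0.566, 0.825, 0.0, -0.0]
ft_force: [0.2, -0.6, 0.6]
width: 0.0005
grip_force: 0.0
```

```bash
python3 -c "from h import *;loc()"
```

```text
t 3.6 local mm [-60.3  26. ] tip z 222.4 tool y deg 21.08 z [-0.  0. -1.] F [ 0.2 -0.6  0.6] w 0.0005499913991317799 q [-0.65 -0.05  0.68  1.88  0.03  1.3   0.38]
```

Request:
move_arm --steps '[{"dx":-2.6,"dy":0.1,"dz":0,"spin":0},{"dx":0,"dy":0,"dz":2.5,"spin":0},{"dx":0,"dy":0,"dz":2.5,"spin":0},{"dx":0,"dy":0,"dz":2,"spin":0},{"dx":0,"dy":0,"dz":1.5,"spin":0},{"dx":0,"dy":0,"dz":1,"spin":0},{"dx":0,"dy":0,"dz":0,"spin":0},{"dx":0,"dy":0,"dz":0,"spin":0}]'

```text
time: 4.4
ee_pos: [0.4793, -0.0847, 0.3102]
eef_rot: [0.565, 0.825, 0.0, 0.0]
ft_force: [0.3, -0.4, -0.5]
width: 0.0007
grip_force: 0.0
```

Run:
```python
from h import *
loc(); c=shot('side'); x=c['img'][130:280,220:400]
cv2.imwrite('pics/s1.png',cv2.resize(x,None,fx=4,fy=4,interpolation=2)[:,:,::-1])
```

```text
t 4.4 local mm [-58.9  -0.2] tip z 128.0 tool y deg 21.13 z [ 0.  0. -1.] F [ 0.3 -0.4 -0.5] w 0.0007353912010914143 q [-0.6   0.11  0.73  1.97 -0.08  1.09  0.53]
```

View pics/s1.png

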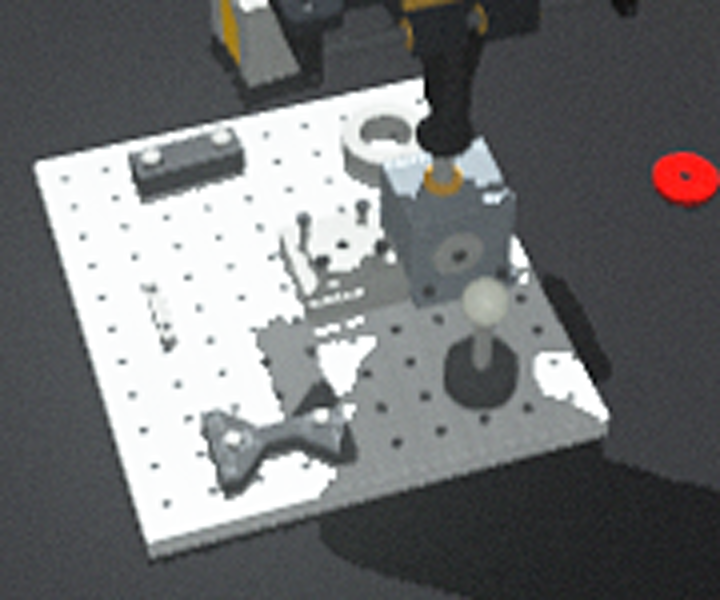

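The closed fingers stand right over the plunger head, at crop pixel (445,140). I'll press slowly.

Request:
move_arm --steps '[{"dx":0,"dy":0,"dz":0.7,"spin":0},{"dx":0,"dy":0,"dz":0.5,"spin":0},{"dx":0,"dy":0,"dz":0.2,"spin":0},{"dx":0,"dy":0,"dz":0.2,"spin":0},{"dx":0,"dy":0,"dz":0.2,"spin":0},{"dx":0,"dy":0,"dz":0.2,"spin":0},{"dx":0,"dy":0,"dz":0.2,"spin":0},{"dx":0,"dy":0,"dz":0.2,"spin":0},{"dx":0,"dy":0,"dz":0.2,"spin":0},{"dx":0,"dy":0,"dz":0.2,"spin":0},{"dx":0,"dy":0,"dz":0.2,"spin":0},{"dx":0,"dy":0,"dz":0.2,"spin":0}]'

```text
time: 5.65
ee_pos: [0.4791, -0.0853, 0.278]
eef_rot: [0.566, 0.824, 0.0, -0.0]
ft_force: [-3.6, 0.6, 8.6]
width: 0.0002
grip_force: 4.2
```

Request:
move_arm --steps '[{"dx":0,"dy":0,"dz":0.2,"spin":0},{"dx":0,"dy":0,"dz":0.2,"spin":0},{"dx":0,"dy":0,"dz":0.2,"spin":0},{"dx":0,"dy":0,"dz":0.2,"spin":0},{"dx":0,"dy":0,"dz":0.2,"spin":0},{"dx":0,"dy":0,"dz":0.1,"spin":0},{"dx":0,"dy":0,"dz":0,"spin":0},{"dx":0,"dy":0,"dz":0,"spin":0}]'

```text
time: 6.45
ee_pos: [0.4791, -0.0853, 0.267]
eef_rot: [0.566, 0.824, 0.0, -0.0]
ft_force: [-3.7, 0.9, 7.9]
width: 0.0005
grip_force: 3.6
```

```bash
python3 -c "from h import *;loc()"
```

```text
t 6.45 local mm [-59.3  -0.7] tip z 84.8 tool y deg 21.08 z [-0.  0. -1.] F [-3.7  0.9  7.9] w 0.0004981743969795608 q [-0.58  0.18  0.72  2.01 -0.14  1.    0.58]
```

Request:
move_arm --steps '[{"dx":0,"dy":0,"dz":0.1,"spin":0},{"dx":0,"dy":0,"dz":0.1,"spin":0},{"dx":0,"dy":0,"dz":0,"spin":0},{"dx":0,"dy":0,"dz":0,"spin":0}]'

```text
time: 6.85
ee_pos: [0.4793, -0.0855, 0.2664]
eef_rot: [0.566, 0.824, 0.001, -0.001]
ft_force: [-12.5, 1.6, 28.9]
width: 0.0005
grip_force: 14.9
```

It has hit the stop at 29 N. Releasing.

Request:
move_arm --steps '[{"dx":0,"dy":0,"dz":-0.3,"spin":0},{"dx":0,"dy":0,"dz":-0.4,"spin":0},{"dx":0,"dy":0,"dz":-0.5,"spin":0},{"dx":0,"dy":0,"dz":-0.5,"spin":0},{"dx":0,"dy":0,"dz":-0.5,"spin":0},{"dx":0,"dy":0,"dz":-0.7,"spin":0},{"dx":0,"dy":0,"dz":-1,"spin":0},{"dx":0,"dy":0,"dz":-1.5,"spin":0},{"dx":0,"dy":0,"dz":-1.5,"spin":0},{"dx":0,"dy":0,"dz":0,"spin":0}]'

```text
time: 7.85
ee_pos: [0.4797, -0.0854, 0.3358]
eef_rot: [0.566, 0.825, 0.001, 0.001]
ft_force: [-0.1, 0.2, 0.0]
width: 0.0005
grip_force: 0.0
```

Request:
move_arm --steps '[{"dx":-3,"dy":0,"dz":0,"spin":0},{"dx":-3,"dy":2,"dz":0,"spin":0},{"dx":0,"dy":3,"dz":0,"spin":0},{"dx":0,"dy":3,"dz":0,"spin":0},{"dx":0,"dy":3,"dz":0,"spin":0},{"dx":0,"dy":1.5,"dz":0,"spin":0},{"dx":0,"dy":0,"dz":0,"spin":0},{"dx":0,"dy":0,"dz":0,"spin":0}]' --claw 2

```text
time: 8.65
ee_pos: [0.6168, -0.0967, 0.3331]
eef_rot: [0.566, 0.824, -0.001, -0.0]
ft_force: [0.3, -0.4, 0.1]
width: 0.0197
grip_force: 0.0
```

Run:
```python
from h import *
loc(); c=shot('side'); x=c['img'][130:280,220:400]
cv2.imwrite('pics/s2.png',cv2.resize(x,None,fx=4,fy=4,interpolation=2)[:,:,::-1])
print(ray(c,(265,171),.034), ((ray(c,(265,171),.034)[:2]*1000)-D)@Rm)
```

```text
t 8.65 local mm [ 65.2 -60.7] tip z 150.9 tool y deg 21.06 z [-0.001 -0.001 -1.   ] F [ 0.3 -0.4  0.1] w 0.01972331827427342 q [-0.47  0.45  0.72  1.59 -0.31  1.23  0.68]
[ 0.63328509 -0.12832075  0.034     ] [ 69.23838168 -96.11766147]
```

View pics/s2.png

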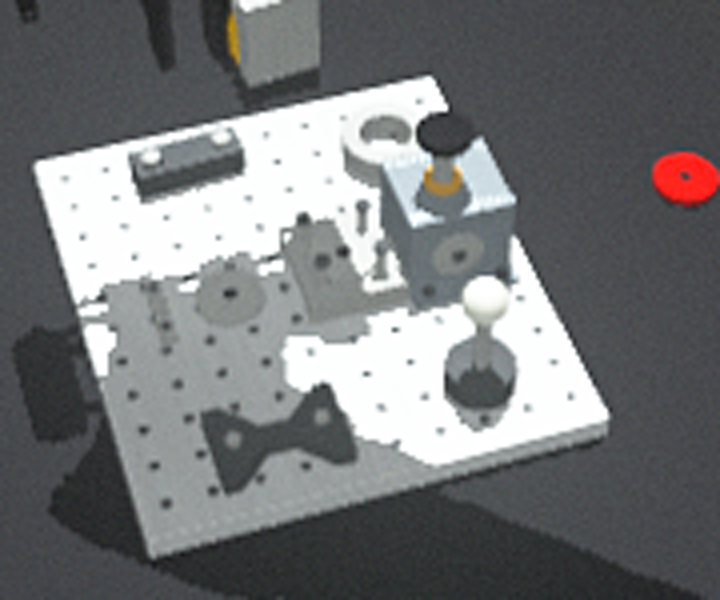

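The plunger is up again. The fed washer lies at crop (230,292), bore centre at full-image (277.5,203), between the end stop and the magazine.

Run:
```python
from h import *
c=shot('side'); print(((ray(c,(277.5,203),.022)[:2]*1000)-D)@Rm)
for z in (52,) : print(proj(c,[.5342,-.0634,.052]))
```

```text
[65.96203314  0.5292449 ]
[305.22368425 186.97845683]
```

Request:
move_arm --steps '[{"dx":1,"dy":0.2,"dz":0,"spin":0},{"dx":0,"dy":0,"dz":3,"spin":0},{"dx":0,"dy":0,"dz":3,"spin":0},{"dx":0,"dy":0,"dz":3,"spin":0},{"dx":0,"dy":0,"dz":2,"spin":0},{"dx":0,"dy":0,"dz":1.2,"spin":0},{"dx":0,"dy":0,"dz":0.5,"spin":0},{"dx":0,"dy":0,"dz":0,"spin":0},{"dx":0,"dy":0,"dz":0,"spin":0}]'

```text
time: 9.65
ee_pos: [0.6159, -0.0862, 0.2078]
eef_rot: [0.566, 0.825, 0.001, 0.001]
ft_force: [0.2, -0.4, 0.7]
width: 0.0198
grip_force: 0.0
```

```bash
python3 -c "from h import *;loc()"
```

```text
t 9.65 local mm [ 68.1 -50.6] tip z 25.6 tool y deg 21.08 z [ 0.002  0.    -1.   ] F [ 0.2 -0.4  0.7] w 0.019812680734428923 q [-0.43  0.58  0.65  1.7  -0.41  1.    0.73]
```

Request:
move_arm --steps '[{"dx":0,"dy":0,"dz":0.6,"spin":0},{"dx":1,"dy":0,"dz":0,"spin":0},{"dx":0.8,"dy":0,"dz":0,"spin":0},{"dx":0.4,"dy":0,"dz":0,"spin":0},{"dx":0.4,"dy":0,"dz":0,"spin":0},{"dx":0.4,"dy":0,"dz":0,"spin":0},{"dx":0.4,"dy":0,"dz":0,"spin":0},{"dx":0,"dy":0,"dz":0,"spin":0}]'

```text
time: 10.45
ee_pos: [0.6033, -0.0538, 0.2007]
eef_rot: [0.566, 0.825, 0.0, -0.0]
ft_force: [-0.6, -0.1, 1.2]
width: 0.0196
grip_force: 0.0
```

```bash
python3 -c "from h import *;loc()"
```

```text
t 10.45 local mm [ 67.9 -15.8] tip z 18.5 tool y deg 21.12 z [-0.  0. -1.] F [-0.6 -0.1  1.2] w 0.019611355232764548 q [-0.49  0.56  0.65  1.75 -0.4   0.97  0.68]
```

Height is good. Next I push on, about 5.5 cm.

Request:
move_arm --steps '[{"dx":0.5,"dy":0,"dz":0,"spin":0},{"dx":0.5,"dy":0,"dz":0,"spin":0},{"dx":0.5,"dy":0,"dz":0,"spin":0},{"dx":0.5,"dy":0,"dz":0,"spin":0},{"dx":0.5,"dy":0,"dz":0,"spin":0},{"dx":0.5,"dy":0,"dz":0,"spin":0},{"dx":0.5,"dy":0,"dz":0,"spin":0},{"dx":0.5,"dy":0,"dz":0,"spin":0},{"dx":0.5,"dy":0,"dz":0,"spin":0},{"dx":0.5,"dy":0,"dz":0,"spin":0},{"dx":0.5,"dy":0,"dz":0,"spin":0},{"dx":0,"dy":0,"dz":0,"spin":0}]'

```text
time: 11.65
ee_pos: [0.5834, -0.0022, 0.2006]
eef_rot: [0.565, 0.825, 0.0, -0.0]
ft_force: [-0.1, 0.4, 1.1]
width: 0.02
grip_force: 0.0
```

Run:
```python
from h import *
loc(); c=shot('side'); x=c['img'][130:280,220:400]
cv2.imwrite('pics/s3.png',cv2.resize(x,None,fx=4,fy=4,interpolation=2)[:,:,::-1])
```

```text
t 11.65 local mm [67.9 39.5] tip z 18.4 tool y deg 21.15 z [-0.     0.001 -1.   ] F [-0.1  0.4  1.1] w 0.01998953619373606 q [-0.6   0.51  0.65  1.81 -0.38  0.95  0.59]
```

View pics/s3.png

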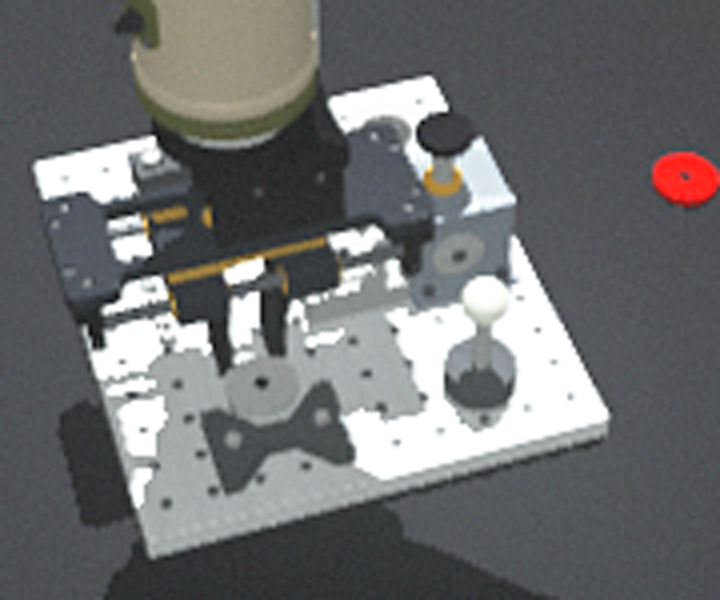

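The washer, bore at crop (262,383), is entering the near V squarely and the cradle is holding it.

Request:
move_arm --steps '[{"dx":0.3,"dy":0,"dz":0,"spin":0},{"dx":0.3,"dy":0,"dz":0,"spin":0},{"dx":0.2,"dy":0,"dz":0,"spin":0},{"dx":0.2,"dy":0,"dz":0,"spin":0},{"dx":0.1,"dy":0,"dz":0,"spin":0},{"dx":0,"dy":0,"dz":0,"spin":0}]'

```text
time: 12.3
ee_pos: [0.5796, 0.0073, 0.2007]
eef_rot: [0.566, 0.825, 0.0, -0.0]
ft_force: [0.7, 0.5, -0.6]
width: 0.0199
grip_force: 0.0
```

```bash
python3 -c "from h import *;loc()"
```

```text
t 12.3 local mm [67.7 49.8] tip z 18.5 tool y deg 21.1 z [-0.  0. -1.] F [ 0.7  0.5 -0.6] w 0.019897053961173024 q [-0.62  0.51  0.65  1.82 -0.37  0.94  0.57]
```

Request:
move_arm --steps '[{"dx":0.1,"dy":0,"dz":0,"spin":0},{"dx":0.1,"dy":0,"dz":0,"spin":0},{"dx":0,"dy":0,"dz":0,"spin":0}]'

```text
time: 12.6
ee_pos: [0.579, 0.0089, 0.2008]
eef_rot: [0.566, 0.825, 0.0, 0.0]
ft_force: [1.9, -1.6, -0.9]
width: 0.0202
grip_force: 0.8
```

Request:
move_arm --steps '[{"dx":0.1,"dy":0,"dz":0,"spin":0},{"dx":0,"dy":0,"dz":0,"spin":0}]'

```text
time: 12.8
ee_pos: [0.5788, 0.0096, 0.201]
eef_rot: [0.566, 0.824, 0.0, 0.001]
ft_force: [2.8, -3.7, 0.1]
width: 0.02
grip_force: 2.0
```

The force rises at local y of about 52, as predicted for seating. I'll back off, close the fingers, and press once with the flat front so that the washer can centre itself.

Request:
move_arm --steps '[{"dx":-0.5,"dy":0,"dz":0,"spin":0},{"dx":-1,"dy":0,"dz":0,"spin":0},{"dx":0,"dy":0,"dz":0,"spin":0},{"dx":0,"dy":0,"dz":0,"spin":0},{"dx":0,"dy":0,"dz":0,"spin":0},{"dx":0,"dy":0,"dz":0,"spin":0},{"dx":0.5,"dy":0,"dz":0,"spin":0},{"dx":0.3,"dy":0,"dz":0,"spin":0},{"dx":0.2,"dy":0,"dz":0,"spin":0},{"dx":0.1,"dy":0,"dz":0,"spin":0},{"dx":0.1,"dy":0,"dz":0,"spin":0},{"dx":0,"dy":0,"dz":0,"spin":0}]' --claw 0

```text
time: 14.0
ee_pos: [0.58, 0.0066, 0.2011]
eef_rot: [0.566, 0.824, 0.0, 0.001]
ft_force: [3.7, -2.4, 0.5]
width: 0.0006
grip_force: 2.3
```

```bash
python3 -c "from h import *;loc()"
```

```text
t 14.0 local mm [67.9 48.9] tip z 18.9 tool y deg 21.05 z [ 0.002 -0.001 -1.   ] F [ 3.7 -2.4  0.5] w 0.000581955691899282 q [-0.62  0.51  0.65  1.82 -0.37  0.94  0.57]
```

Request:
move_arm --steps '[{"dx":0.1,"dy":0,"dz":0,"spin":0},{"dx":0.1,"dy":0,"dz":0,"spin":0},{"dx":0,"dy":0,"dz":0,"spin":0}]'

```text
time: 14.3
ee_pos: [0.5798, 0.0078, 0.2015]
eef_rot: [0.566, 0.824, 0.0, 0.002]
ft_force: [6.9, -6.1, -0.0]
width: 0.0002
grip_force: 4.2
```

Request:
move_arm --steps '[{"dx":-0.5,"dy":0,"dz":0,"spin":0},{"dx":-1.5,"dy":0,"dz":0,"spin":0},{"dx":-1.5,"dy":0.5,"dz":0,"spin":0},{"dx":0,"dy":0,"dz":-3,"spin":0},{"dx":0,"dy":0,"dz":-4,"spin":0},{"dx":0,"dy":0,"dz":-4,"spin":0},{"dx":-4,"dy":0,"dz":-4,"spin":0},{"dx":-4,"dy":0,"dz":-3,"spin":0},{"dx":-4,"dy":0,"dz":0,"spin":0},{"dx":-4,"dy":0,"dz":0,"spin":0},{"dx":0,"dy":0,"dz":0,"spin":0},{"dx":0,"dy":0,"dz":0,"spin":0}]'

```text
time: 15.5
ee_pos: [0.6517, -0.1687, 0.3754]
eef_rot: [0.567, 0.824, -0.0, -0.001]
ft_force: [0.2, 1.2, -0.9]
width: 0.0005
grip_force: 0.0
```

Run:
```python
from h import *
loc(); c=shot('side'); x=c['img'][190:265,240:340]
cv2.imwrite('pics/s4.png',cv2.resize(x,None,fx=8,fy=8,interpolation=2)[:,:,::-1])
```

```text
t 15.5 local mm [  72.  -140.4] tip z 193.2 tool y deg 20.94 z [-0.002  0.    -1.   ] F [ 0.2  1.2 -0.9] w 0.0005128309608229723 q [-0.32  0.54  0.75  1.39 -0.36  1.35  0.8 ]
```

View pics/s4.png

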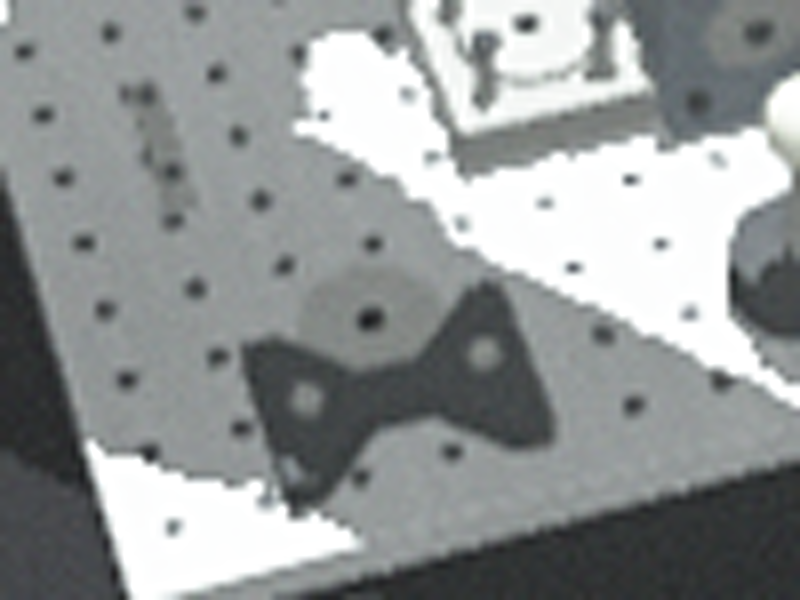

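The washer sits in the near V with its bore at full-image (286.4,229.9), between the screw heads at (278.1,239.8) and (300.8,234.1). I'll check the distance numerically before handing in.

Run:
```python
from h import *
c=shot('side')
L=lambda u,z:((ray(c,u,z)[:2]*1000)-D)@Rm
w=L((286.4,229.9),.022)
for z in(.028,.030):
    A,B=L((278.1,239.75),z),L((300.75,234.1),z); m=(A+B)/2; d=(A-B)/np.linalg.norm(A-B); n=np.array([-d[1],d[0]])
    print(w,m,'along',(w-m)@d,'perp',(w-m)@n)
```

```text
[68.41382639 81.23969247] [ 68.56975824 106.04566304] along 0.13994490916030466 perp -24.80606591329503
[68.41382639 81.23969247] [ 68.9349803  107.56037517] along -0.20718490348754517 perp -26.32502637703703
```

The washer is centred in x to about 0.2 mm. Its distance from the block centre is 24.8–26.3 mm, against 26.3 mm nominal. Combined with the contact forces, this says it is seated.

```bash
python3 -c "from h import *;print(job.close_job())"
```

```text
the job is handed in; nothing more can be done
None
```

The job is handed in, with no verdict returned: the plunger was pressed to its stop once and came back up, and the one fed washer was pushed flat into the near V, which contact force and a camera check both indicate is seated; the arm then pulled clear.

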